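# Line up an alternator's holding wheel and latch for the lock pin

### The job

An alternator lies face up on the bench with a three-armed holding wheel on its pulley. With one fingertip, push the wheel round by an arm until the hole in its long arm lies over the hole in the alternator's lug, and then push the latch round in the same way until its hole lies over the same two, so that a lock pin could drop through all three. Push gently without gripping anything, do not pull the wheel up off the pulley, leave the loose things around it alone, and take the hand away at the end.

Things in the scene. Friction and masses are not known exactly. Their poses are not given: they have to be found in the camera images.
- centre (a point): The wheel's vertical turning axis on the fixed alternator (aluminium drum 132 mm across, flat top 85 mm above the bench; belt pulley 68 mm across on it, up to 103 mm). The point is 112 mm above the bench; x points level towards the lug, z up. Beside the wheel's arms there is free space down to the drum or pulley. Under it a steel plate 270 x 190 x 12 mm. Position and yaw vary.
- lug (a point): Centre of the hole (14 mm) in the top face of the alternator's only lug: a round aluminium ear 32 mm across, fixed, 85 mm from the wheel's axis, its top 96 mm above the bench, 12 mm below the underside of the wheel's arms.
- wheel_eye (a point): Centre of the hole (14 mm) in the eye (30 mm across) ending the wheel's long arm, 85 mm from the axis, 115 mm above the bench; moves with the wheel. Plain steel wheel: round hub 44 mm across (its stub reaches 137 mm up) and three bars 120 degrees apart, 12 mm wide, upright sides from 108 to 122 mm above the bench; the other two have no eye and end 64 mm from the axis.
- wheel (a joint): Wheel angle, rad, counter-clockwise from above: 0 when the long arm points directly away from the lug, +3.14 or -3.14 when its hole is over the lug's hole. Starts between -2.1 and 2.1. Turns freely either way, with light friction (about 0.1 N m), and stays where it is left. The wheel only sits on the pulley and could be lifted off.
- hub (a joint): How far the wheel has been lifted off the pulley, m: 0 when seated.
- latch_pivot (a point): Fixed vertical pivot axis of the latch, on a steel post 22 mm across beside the alternator, 117 mm from the wheel's axis and 62 mm from the lug's hole; the point is 134 mm above the bench, half-way up the latch's bar. The bolt head there reaches 143 mm.
- latch_eye (a point): Centre of the hole (14 mm) in the eye (28 mm across) at the free end of the latch, 62 mm from the pivot, 134 mm above the bench, moving with it. The latch is a steel bar 12 mm wide, from 128 to 140 mm above the bench, so that it passes 6 mm above the wheel's arms; light friction (about 0.06 N m), stays where it is left.
- latch_peg (a point): The upright round thumb peg on the latch's bar, 12 mm across, 40 mm from the pivot on the line to the eye, standing from the bar's top at 140 mm to 168 mm above the bench; the point is on its axis at 156 mm.
- latch (a joint): Angle of the latch, rad, counter-clockwise from above positive: 0 when its hole is over the lug's hole; starts swung out clockwise, between -1.4 and -0.7. No stop at 0: it can travel on to 0.5.
- lock_pin: Bystander: headed steel pin standing upright near the plate, 55 mm high, head 20 mm across; origin under its foot. Loose, to be left alone.
- socket: Bystander: steel socket 28 mm across, 38 mm high; origin under its centre. Loose, to be left alone.
- spray_can: Bystander: grey can 54 mm across, 150 mm high; origin under its centre. Loose, to be left alone.
- screwdriver: Bystander: screwdriver 200 mm long lying on the bench. Loose, to be left alone.

How it is judged:
By the outcome, as a careful person would: the job done as asked, in the order asked, and still so for the second after the job is handed in, with the robot touching nothing.
It also fails if it takes over 64 s, if anything falls off the work surface, if the arm or the gripper's body presses on something with over 40 N, if the wrist force passes 120 N, or if a joint passes its speed limit or range.

### The arm

A 7-joint arm with a two-finger parallel gripper is mounted at the origin on the work surface. World frame = base frame: x ahead of the robot, y to its left, z up, the work surface at z = 0. Lengths are in mm, angles in degrees, forces in N, time in s.
With the tool pointing down it reaches from about 400 to 875 mm from the base axis. Payload 6.5 kg.
Tool frame: the origin (TCP) lies between the finger pads; the fingertips stand 17 mm ahead of it and the grasp point (between the pads) lies 2 mm behind it; z points along the fingers, x is the direction in which the jaws open and shut, and the axes are right-handed (so a half turn about z gives the same grasp; the last joint's range is limited). The gripper opens to 85 mm and grips with 20 to 120 N. Pads are 22 mm wide; open, the fingers measure 114 mm over their backs; the gripper's body (76 mm by 85 mm) begins 54 mm behind the grasp point. The pads swing forward as they close: fully open they stand 13 mm farther back than shut.
Start: joints at [-77.017, 30.733, -0.252, 88.115, 0.149, 61.152, -4.079], TCP at [187.607, 622.329, 248.29] pointing down, gripper open.
Joint ranges: [-154.64, 154.64], [-21.42, 123.67], [-72.66, 72.17], [13.99, 137.28], [-74.86, 254.86], [10.95, 109.41], [-158.01, 158.01]. Speed limits (degrees/s): [136.94, 136.94, 180, 180, 180, 180, 180].

### API

Orientations are given as a 3x3 rotation matrix whose columns are the frame's x, y, z axes.
In Python, from plant import * gives the robot as it stands.
- The arm moves only by the shell command python3 -m crank 'ROWS' [OPENING] [FORCE]. ROWS is JSON, a list of rows, each a list of 6 numbers: the shift along the tool's x, y, z in mm, then the turn, a rotation vector about the tool's x, y, z in rad. A call has exactly 5 rows; each row is the pose to reach, as a shift and turn from the pose commanded when the call began, along the tool's axes at that moment; what a row does not reach only later rows make up. A row lasts 1/8 s, in which the tool goes at most 62.5 mm and 10.7 degrees, less where a joint would pass 70% of its speed; a pose out of reach is approached as far as the arm can. A call with a gripper value outside its range is refused whole. OPENING is the opening in per cent of the stroke, from 0 (shut) to 100 (fully open), set as the call begins (- or left out, the last holds). The fingers move at their own pace and stop on an object; FORCE is the grip in N (left out, the last holds). Time passes only in rows, so rows that repeat a pose let the fingers close, or fill a call up. It gives the time, the measured TCP pose, the force and the opening at its end, in the units of the state.
- get_obs(): the state, without advancing time (a new reading comes with each control period).
- capture(name): name is "side" or "top"; returns a dict with "image" (400x640x3 uint8, red, green, blue), "K" (3x3 intrinsics, pixels), "rvec" (rotation vector, rad) and "tvec" (3), from world to camera coordinates, as OpenCV has them. Camera axes: x right, y down, z forward; pixel columns grow to the right and rows downward; lengths in mm; the calibration is good to about 2 mm. A picture is of the moment at which its call begins. There is no depth.
- finish_job(): hands the job in, once; it reports no verdict.
Trained networks look in a picture, given as the dict that the camera call returned (one of the last four; its "shot" number tells which), for a name from the list of things; names that differ only in an ending like _2 or _b are one class to them, and where a whole thing is asked for, a point or a joint stands for the part that bears it (a point fixed in the world has none). Each returns a list of dicts, best first, with "confidence" (0 to 1); they miss things now and then, are a little off and sometimes report something else, mostly with a low value. They report only what shows in the picture. A call takes as long as a camera call.
- boxes_of(picture, label): "rect" ([left, top, right, bottom] in pixels, round what is visible of it).
- tip_of(picture, label): "location" ([row, column] in pixels: a listed point, or the origin of a listed thing).
The state is a dict: "t": time; "joint_pos": joint angles; "qd": joint speeds; "joint_torque": joint torques, N m; "eef_pos": TCP position; "tcp_rot": TCP orientation; "wrist_force": force on the tool from outside, world axes, zero at the start; "torque": the same for the moment, N m; "finger_gap": opening from 0.0 (shut) to 1.0 (fully open).
Only numpy, scipy, OpenCV 4.12 (cv2) and the standard library are available. Lean on these libraries where they do the work, as an engineer would, in place of code of your own. Each camera call takes 0.05 s, during which the arm holds its last target.

## Working session

There is one attempt and no reset: what is moved stays moved. The work goes in short steps, Python scripts to look and compute and a shell command to move; the robot and the scene stay as the last step left them, time stands still between calls to the robot, and variables do not carry over. Pictures are saved under pics/ and viewed, and the job is handed in when it is done.

```bash
ls; mkdir -p pics
cat > h.py <<'E'
from plant import *
import numpy as np, cv2
def ray(p,uv):
    K=np.array(p["K"],float);R=cv2.Rodrigues(np.array(p["rvec"],float))[0];t=np.array(p["tvec"],float).ravel()
    d=R.T@np.linalg.inv(K)@np.array([uv[0],uv[1],1.]); c=-R.T@t
    return c,d
def atz(p,rc,z):
    c,d=ray(p,(rc[1],rc[0])); s=(z-c[2])/d[2]; return (c+s*d)
def proj(p,P):
    return cv2.projectPoints(np.array([P],float),np.array(p["rvec"],float),np.array(p["tvec"],float),np.array(p["K"],float),None)[0].reshape(-1)
Z=dict(centre=112,lug=96,wheel_eye=115,latch_pivot=134,latch_eye=134,latch_peg=156,lock_pin=0,socket=0,spray_can=0,screwdriver=0)
def save(p,n): cv2.imwrite("pics/"+n+".png",cv2.cvtColor(p["image"],cv2.COLOR_RGB2BGR))
E
python3 - <<'E'
from h import *
o=get_obs();print({k:np.round(v,2).tolist() for k,v in o.items()})
for n in("top","side"):
    p=capture(n);save(p,n+"0");print(n,"cam",np.round(ray(p,(0,0))[0]))
    for l,z in Z.items():
        for d in tip_of(p,l)[:2]:
            print(l,round(d["confidence"],2),np.round(d["location"]),np.round(atz(p,d["location"],z),1))
E
```

```text
pics
{'t': 0.0, 'joint_pos': [-77.02, 30.78, -0.26, 88.17, 0.15, 61.15, -4.08], 'qd': [-0.06, 0.0, 0.02, -0.04, 0.05, 0.0, 0.03], 'joint_torque': [0.0, -58.34, 1.05, -25.91, 0.01, 0.01, 0.0], 'eef_pos': [187.44, 621.74, 247.38], 'tcp_rot': [[0.29, 0.96, -0.0], [0.96, -0.29, -0.0], [-0.0, 0.0, -1.0]], 'wrist_force': [-0.12, -0.44, -0.6], 'torque': [-0.01, 0.01, 0.06], 'finger_gap': 1.0}
top cam [ 410.   -0. 1359.]
centre 0.78 [228. 335.] [509.5 -53.7 112. ]
lug 0.73 [194. 332.] [598.2 -46.3  96. ]
wheel_eye 0.56 [238. 308.] [484.1  12.4 115. ]
latch_pivot 0.9 [179. 353.] [629.4 -95.  134. ]
latch_pivot 0.23 [224. 338.] [517.4 -60.1 134. ]
latch_eye 0.61 [178. 331.] [632.  -41.4 134. ]
latch_peg 0.72 [174. 340.] [639.  -62.2 156. ]
lock_pin 0.59 [240. 281.] [481.9  85.3   0. ]
socket 0.65 [196. 387.] [ 610.6 -201.1    0. ]
spray_can 0.85 [221. 254.] [530.8 160.    0. ]
screwdriver 0.61 [203. 444.] [ 594.7 -355.7    0. ]
side cam [ 142. -459.  834.]
centre 0.6 [251. 321.] [516.8 -60.1 112. ]
centre 0.31 [358. 458.] [ 522.4 -370.2  112. ]
lug 0.96 [233. 343.] [587.1 -50.3  96. ]
wheel_eye 0.62 [237. 281.] [482.1  19.  115. ]
latch_pivot 0.78 [226. 374.] [ 620.4 -102.3  134. ]
latch_pivot 0.63 [220. 255.] [464.9  74.1 134. ]
latch_eye 0.85 [206. 358.] [638.8 -43.3 134. ]
latch_peg 0.68 [209. 366.] [628.  -72.8 156. ]
lock_pin 0.41 [254. 263.] [477.1  87.2   0. ]
socket 0.66 [304. 400.] [ 594.1 -207.5    0. ]
spray_can 0.84 [219. 258.] [533.2 173.7   0. ]
screwdriver 0.94 [355. 457.] [ 586.4 -350.9    0. ]
```

Run:
```python
import cv2
a=cv2.imread("pics/top0.png")[130:290,220:460];cv2.imwrite("pics/top0z.png",cv2.resize(a,None,fx=3.33,fy=3.33,interpolation=cv2.INTER_CUBIC))
a=cv2.imread("pics/side0.png")[170:330,230:430];cv2.imwrite("pics/side0z.png",cv2.resize(a,None,fx=3.7,fy=3.7,interpolation=cv2.INTER_CUBIC))
```

```text
(no output)
```

View pics/top0z.png

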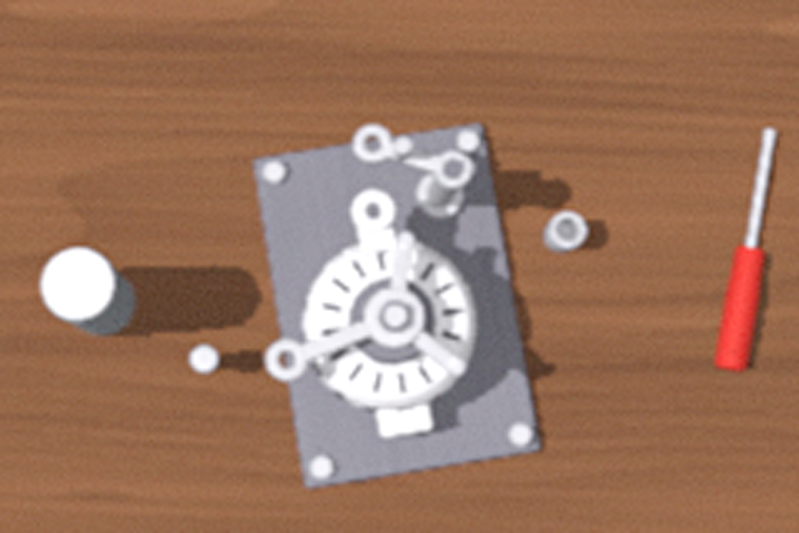

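View pics/side0z.png

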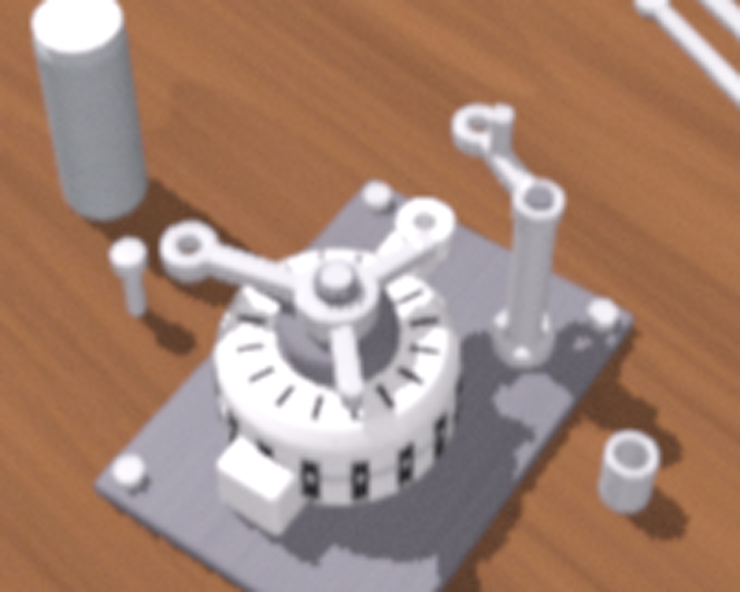

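View pics/side0.png

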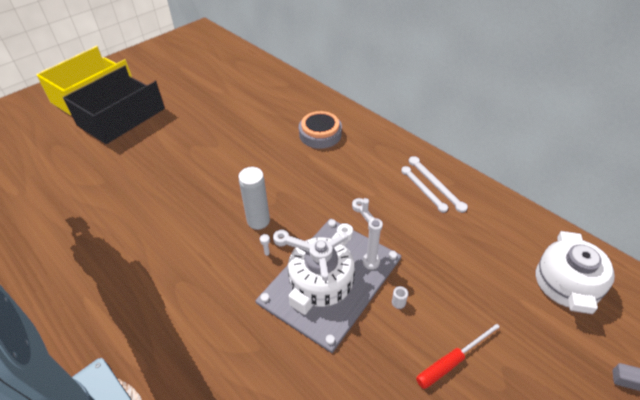

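The top zoom shows the hub at (395,315) and the lug at (372,210). The long arm points lower left, with its eye at (285,358). The latch pivot is at (453,168), the latch eye at (372,142) and the peg at (403,146). Next I fit a constrained model to both views.

```bash
cat >> h.py <<'E'
from scipy.optimize import least_squares
A=np.arccos((85**2+117**2-62**2)/(2*85*117))
u=lambda a:np.array([np.cos(a),np.sin(a)])
def model(s):
    cx,cy,psi,th,la=s; c=np.array([cx,cy]); lug=c+85*u(psi); pv=c+117*u(psi-A)
    d0=np.arctan2(*(lug-pv)[::-1]); ad=psi+np.pi+th
    f=lambda p,z:np.r_[p,z]
    return dict(centre=f(c,112),lug=f(lug,96),wheel_eye=f(c+85*u(ad),115),latch_pivot=f(pv,134),latch_eye=f(pv+62*u(d0+la),134),latch_peg=f(pv+40*u(d0+la),156),hubtop=f(c,137),bolt=f(pv,143),pegtop=f(pv+40*u(d0+la),168),eyetop=f(c+85*u(ad),122),leyetop=f(pv+62*u(d0+la),140)),ad,d0+la
def fit(obs,s0):
    # obs: (pic,label,(row,col),w)
    def r(s):
        m=model(s)[0]
        return np.concatenate([(proj(p,m[l])-[rc[1],rc[0]])*w for p,l,rc,w in obs])
    q=least_squares(r,s0,loss="soft_l1");return q.x,r
E
python3 - <<'E'
from h import *
T=capture("top");S=capture("side")
s0=[512,-56,.1,-1.3,-.8]
zt=lambda x,y:(130+y/3.333,220+x/3.333); zs=lambda x,y:(170+y/3.7,230+x/3.7)
man=[(T,"hubtop",zt(396,315)),(T,"lug",zt(372,210)),(T,"eyetop",zt(285,358)),(T,"bolt",zt(453,168)),(T,"leyetop",zt(372,142)),(T,"pegtop",zt(403,146)),
(S,"hubtop",zs(337,275)),(S,"lug",zs(425,221)),(S,"eyetop",zs(188,243)),(S,"bolt",zs(540,196)),(S,"leyetop",zs(476,124)),(S,"pegtop",zs(503,113))]
man=[m+(1,) for m in man]
net=[(p,l,d["location"],1) for p in(T,S) for l in list(Z)[:6] for d in tip_of(p,l)[:1]]
for o in(man,net,man+net,[m for m in man if m[0] is T],[m for m in man if m[0] is S]):
    x,r=fit(o,s0);print(np.round(x,3));
    if o is man or o is net:
        for a,e in zip(o,r(x).reshape(-1,2)):print("  ","T" if a[0] is T else "S",a[1],np.round(e,1))
    if len(o)>12: m,ad,ld=model(x);print({k:np.round(v,1).tolist() for k,v in m.items()},np.degrees([ad,ld]))
E
```

```text
[ 5.14851e+02 -6.21230e+01  1.85000e-01 -1.36600e+00 -7.16000e-01]
   T hubtop [-0.2  0.6]
   T lug [0.5 0.4]
   T eyetop [0.5 0.5]
   T bolt [0.1 0.3]
   T leyetop [0.2 0.8]
   T pegtop [0.1 0.2]
   S hubtop [-0.1 -0.5]
   S lug [ 0.2 -0.5]
   S eyetop [ 0.5 -0.4]
   S bolt [-0.1 -0.7]
   S leyetop [ 0.5 -0.6]
   S pegtop [-0.2 -0.2]
[ 5.15656e+02 -6.28970e+01  2.20000e-01 -1.43500e+00 -7.22000e-01]
   T centre [-0.5 -1.1]
   T lug [0. 1.]
   T wheel_eye [-1.3  0.6]
   T latch_pivot [1.6 1.2]
   T latch_eye [-0.6 -3.4]
   T latch_peg [ 1.2 -0.2]
   S centre [0.7 0.1]
   S lug [-1.8 -1.8]
   S wheel_eye [2.4 0.4]
   S latch_pivot [1.4 2. ]
   S latch_eye [-0.5  0.2]
   S latch_peg [-2.4 -0.7]
[ 5.15179e+02 -6.23270e+01  1.97000e-01 -1.38700e+00 -7.17000e-01]
{'centre': [515.2, -62.3, 112.0], 'lug': [598.5, -45.7, 96.0], 'wheel_eye': [483.6, 16.6, 115.0], 'latch_pivot': [625.4, -101.6, 134.0], 'latch_eye': [641.9, -41.8, 134.0], 'latch_peg': [636.0, -63.0, 156.0], 'hubtop': [515.2, -62.3, 137.0], 'bolt': [625.4, -101.6, 143.0], 'pegtop': [636.0, -63.0, 168.0], 'eyetop': [483.6, 16.6, 122.0], 'leyetop': [641.9, -41.8, 140.0]} [111.77977025  74.574959  ]
[ 5.15707e+02 -6.16790e+01  1.86000e-01 -1.37500e+00 -7.26000e-01]
[ 5.13968e+02 -6.26560e+01  1.83000e-01 -1.35800e+00 -7.06000e-01]
```

```bash
cat >> h.py <<'E'
def yawy(R): return np.degrees(np.arctan2(R[1,1],R[0,1]))
def go(tgt,yaw=None,o=None):
    o=o or get_obs();R=np.array(o["tcp_rot"]);p=np.array(o["eef_pos"])
    d=R.T@(np.array(tgt)-p); w=0 if yaw is None else -((yaw-yawy(R)+180)%360-180)
    return np.round(d,1).tolist(),round(float(np.radians(w)),3)
E
python3 - <<'E'
from h import *
print(yawy(np.array(get_obs()["tcp_rot"])))
print(go([440,360,250],-79.4),go([464,-32,250],-79.4))
E
```

```text
-16.774239168935132
([-178.3, 317.3, -1.7], 1.093) ([-546.7, 453.5, -1.7], 1.093)
```

```bash
python3 -m crank '[[-30,50,0,0,0,0.15],[-60,105,0,0,0,0.32],[-90,160,0,0,0,0.5],[-120,213,0,0,0,0.67],[-150,265,0,0,0,0.85]]' 0 20
python3 - <<'E'
from h import *
print(go([464,-32,250],-79.4), yawy(np.array(get_obs()["tcp_rot"])))
E
```

```text
t: 2.42
eef_pos: [399.4, 400.7, 248.6]
tcp_rot: [[0.912, 0.41, 0.001], [0.41, -0.912, 0.001], [0.001, -0.0, -1.0]]
wrist_force: [0.1, 0.3, 0.6]
finger_gap: -0.002
([-118.3, 421.2, -1.6], 0.237) -65.81718262400834
```

```bash
python3 -m crank '[[0,50,0,0,0,0.1],[-10,110,0,0,0,0.237],[-25,170,0,0,0,0.237],[-45,230,0,0,0,0.237],[-65,285,0,0,0,0.237]]'
python3 - <<'E'
from h import *
print(go([464,-32,250],-79.4), yawy(np.array(get_obs()["tcp_rot"])))
E
```

```text
t: 3.05
eef_pos: [457.5, 113.9, 248.6]
tcp_rot: [[0.982, 0.189, 0.001], [0.189, -0.982, 0.0], [0.001, -0.0, -1.0]]
wrist_force: [1.0, 0.2, -0.0]
finger_gap: 0.002
([-21.2, 144.5, -1.4], 0.006) -79.07856629005965
```

```bash
python3 -m crank '[[-6,45,0,0,0,0],[-13,95,0,0,0,0],[-21,144,0,0,0,0],[-21,144,40,0,0,0],[-21,144,75,0,0,0]]'
python3 - <<'E'
from h import *
p=capture("side");save(p,"s1");a=p["image"][150:330,200:420];cv2.imwrite("pics/s1z.png",cv2.resize(a[...,::-1],None,fx=3.3,fy=3.3,interpolation=cv2.INTER_CUBIC))
p=capture("top");a=p["image"][130:290,220:460];cv2.imwrite("pics/t1z.png",cv2.resize(a[...,::-1],None,fx=3.33,fy=3.33,interpolation=cv2.INTER_CUBIC))
print(go([463,-32,123],-79.4))
E
```

```text
t: 3.68
eef_pos: [464.3, -30.0, 172.8]
tcp_rot: [[0.982, 0.189, 0.002], [0.189, -0.982, 0.0], [0.002, 0.0, -1.0]]
wrist_force: [0.1, 0.5, 0.2]
finger_gap: 0.002
([1.2, 2.8, 47.9], 0.006)
```

View pics/s1z.png

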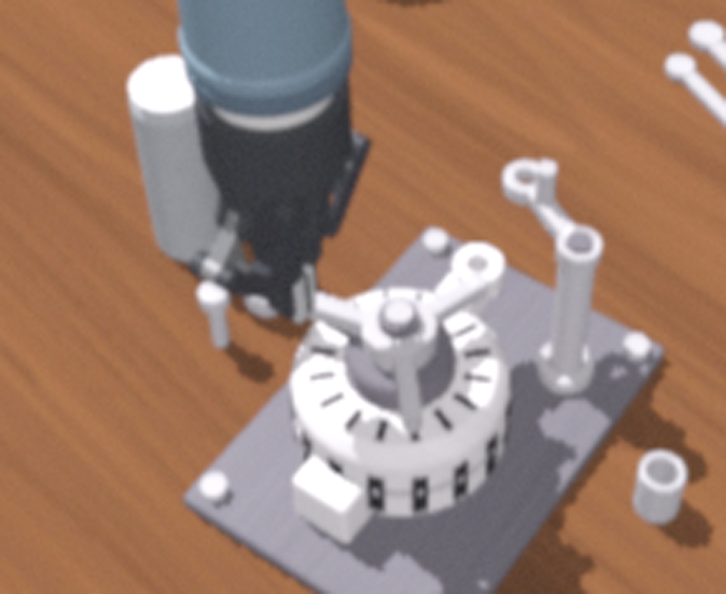

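View pics/t1z.png

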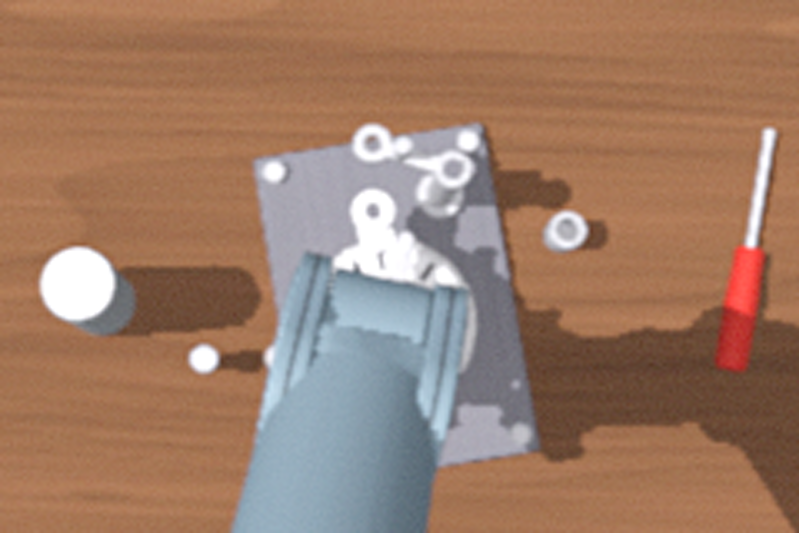

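```bash
python3 -m crank '[[1,2,15,0,0,0.006],[1,2,30,0,0,0.006],[1,2,40,0,0,0.006],[1,2,49,0,0,0.006],[1,2,49,0,0,0.006]]'
python3 - <<'E'
from h import *
o=get_obs();print(o["wrist_force"],o["eef_pos"],o["finger_gap"])
for r in (52,):
  for a in range(145,28,-5):
    q=np.array([515,-62])+r*u(np.radians(a)); print(a,go([*q,123],None,o)[0])
E
```

```text
t: 4.4
eef_pos: [464.9, -31.2, 123.8]
tcp_rot: [[0.983, 0.184, -0.001], [0.184, -0.983, -0.0], [-0.001, -0.0, -1.0]]
wrist_force: [1.5, -0.8, -0.5]
finger_gap: -0.001
[ 1.47933912 -0.79365148 -0.5114018 ] [464.91019827 -31.178249   123.78754423] -0.0014865509141967228
145 [7.2, 2.4, 0.8]
140 [10.6, -0.7, 0.8]
135 [14.2, -3.4, 0.8]
130 [18.0, -5.8, 0.8]
125 [22.1, -7.8, 0.8]
120 [26.3, -9.5, 0.8]
115 [30.6, -10.9, 0.8]
110 [35.1, -11.8, 0.8]
105 [39.6, -12.3, 0.7]
100 [44.1, -12.5, 0.7]
95 [48.6, -12.2, 0.7]
90 [53.1, -11.6, 0.7]
85 [57.5, -10.6, 0.7]
80 [61.9, -9.2, 0.7]
75 [66.0, -7.4, 0.7]
70 [70.0, -5.3, 0.7]
65 [73.8, -2.8, 0.7]
60 [77.4, 0.0, 0.7]
55 [80.7, 3.1, 0.7]
50 [83.7, 6.5, 0.7]
45 [86.5, 10.1, 0.7]
40 [88.9, 14.0, 0.7]
35 [90.9, 18.0, 0.7]
30 [92.6, 22.2, 0.7]
```

```bash
python3 -m crank '[[4,1,0,0,0,0],[7,2,0,0,0,0],[11,-1,0,0,0,0],[14,-3,0,0,0,0],[18,-6,0,0,0,0]]'; python3 -m crank '[[4,-2,0,0,0,0],[8,-4,0,0,0,0],[13,-5,0,0,0,0],[17,-6,0,0,0,0],[21.5,-6.5,0,0,0,0]]'
python3 - <<'E'
from h import *
o=get_obs();v=np.array(o["eef_pos"])[:2]-[515,-62];print(np.hypot(*v),np.degrees(np.arctan2(v[1],v[0])))
p=capture("side");a=p["image"][150:330,200:420];cv2.imwrite("pics/s2z.png",cv2.resize(a[...,::-1],None,fx=3.3,fy=3.3,interpolation=cv2.INTER_CUBIC))
E
```

```text
t: 5.03
eef_pos: [481.4, -22.2, 124.2]
tcp_rot: [[0.983, 0.184, -0.001], [0.184, -0.983, -0.0], [-0.001, 0.0, -1.0]]
wrist_force: [-2.4, -2.4, 0.2]
finger_gap: -0.001
t: 5.65
eef_pos: [501.8, -11.4, 124.2]
tcp_rot: [[0.983, 0.184, -0.001], [0.184, -0.983, 0.0], [-0.001, -0.0, -1.0]]
wrist_force: [-2.6, -2.3, -0.7]
finger_gap: -0.005
52.27055213140597 104.59031660163974
```

View pics/s2z.png

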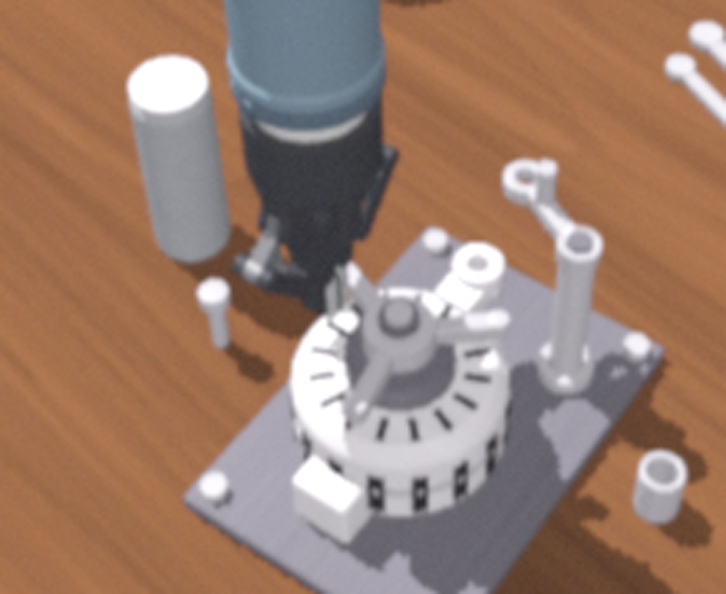

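```bash
python3 -m crank '[[4.5,-0.2,0,0,0,0],[9,0,0,0,0,0],[13.5,0.7,0,0,0,0],[18,1.7,0,0,0,0],[22.3,3.1,0,0,0,0]]'; python3 -m crank '[[4,2,0,0,0,0],[8,4,0,0,0,0],[12,6.4,0,0,0,0],[15.5,9.2,0,0,0,0],[18.8,12.3,0,0,0,0]]'
python3 - <<'E'
from h import *
o=get_obs();v=np.array(o["eef_pos"])[:2]-[515,-62];print(np.hypot(*v),np.degrees(np.arctan2(v[1],v[0])))
p=capture("side");a=p["image"][150:330,200:420];cv2.imwrite("pics/s3z.png",cv2.resize(a[...,::-1],None,fx=3.3,fy=3.3,interpolation=cv2.INTER_CUBIC))
for l in("wheel_eye","lug"):
  for d in tip_of(p,l)[:2]: print(l,d["confidence"],atz(p,d["location"],Z[l]))
psi=.185
for a in (45,40,35,30): 
    q=np.array([515,-62])+51*u(np.radians(a)); print(a,go([*q,123],None,o)[0])
q=np.array([515,-62])+48*u(psi)+17*u(psi+np.pi/2);print(go([*q,124],None,o))
E
```

```text
t: 6.32
eef_pos: [524.7, -10.4, 124.3]
tcp_rot: [[0.983, 0.184, 0.0], [0.184, -0.983, 0.0], [0.0, -0.0, -1.0]]
wrist_force: [-2.1, 0.6, -0.2]
finger_gap: -0.005
t: 6.95
eef_pos: [545.3, -19.2, 124.3]
tcp_rot: [[0.983, 0.184, -0.0], [0.184, -0.983, 0.0], [-0.0, -0.0, -1.0]]
wrist_force: [-2.3, 1.6, -0.8]
finger_gap: 0.0
52.4222095067664 54.728671472735506
wheel_eye 0.93 [589.99726925 -10.96336832 115.        ]
lug 0.76 [595.77067902 -47.00320495  96.        ]
lug 0.52 [ 530.76177514 -368.40251373   96.        ]
45 [4.5, 7.7, 1.3]
40 [6.8, 11.5, 1.3]
35 [8.8, 15.4, 1.3]
30 [10.5, 19.6, 1.3]
([10.4, 19.5, 0.3], 0.0)
```

View pics/s3z.png

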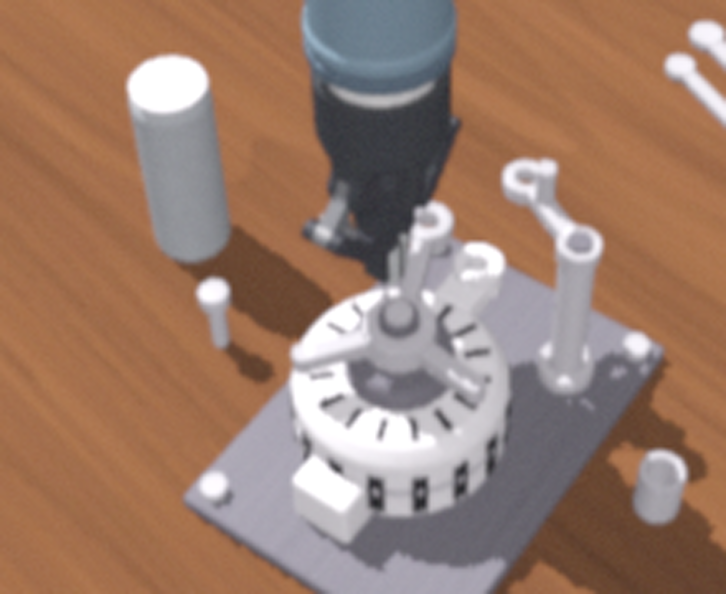

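```bash
python3 -m crank '[[2.5,4,0,0,0,0],[4.5,7.7,0,0,0,0],[6.8,11.5,0,0,0,0],[8.5,15,0,0,0,0],[8.5,15,0,0,0,0]]'
cat >> h.py <<'E'
def crop(p,n,c0,r0,w,h,f):
    cv2.imwrite("pics/"+n+".png",cv2.resize(p["image"][r0:r0+h,c0:c0+w,::-1],None,fx=f,fy=f,interpolation=cv2.INTER_CUBIC))
E
python3 - <<'E'
from h import *
o=get_obs();print(o["eef_pos"],o["wrist_force"])
p=capture("side");crop(p,"s4z",270,190,120,90,6.6)
p=capture("top");crop(p,"t4z",290,160,100,75,8)
psi=.185
q=np.array([515,-62])+48*u(psi)+17*u(psi+np.pi/2);print(go([*q,124],None,o))
E
```

```text
t: 7.72
eef_pos: [556.8, -32.9, 124.4]
tcp_rot: [[0.983, 0.184, 0.001], [0.184, -0.983, -0.001], [0.001, 0.001, -1.0]]
wrist_force: [0.2, 0.6, -0.2]
finger_gap: 0.001
[556.82218768 -32.92568831 124.42671113] [ 0.17083209  0.64299415 -0.18115777]
([1.5, 3.9, 0.4], 0.0)
```

View pics/s4z.png

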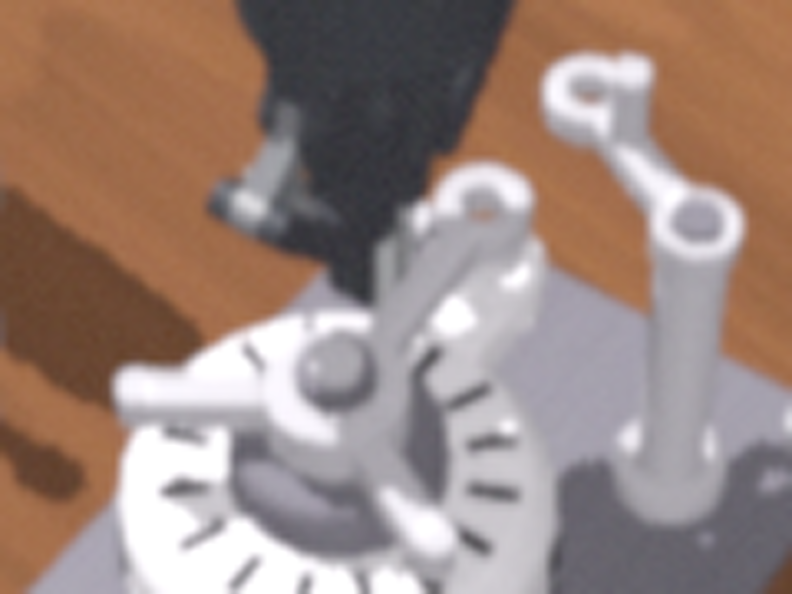

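View pics/t4z.png

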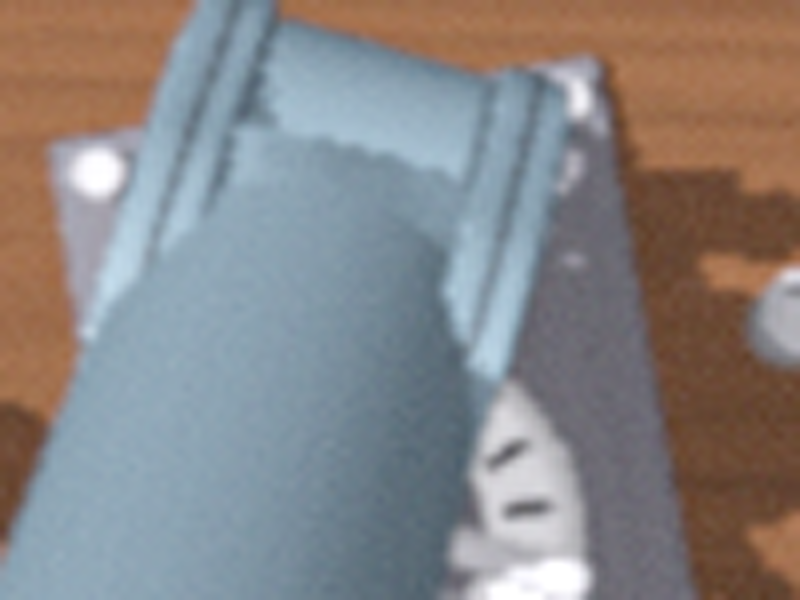

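The side zoom shows the wheel eye hole at (482,200), still short of the lug. Next I compare it with where it should appear.

Run:
```python
from h import *
p=capture("side")
s=[514.85,-62.1,.185,-np.pi,-.716]
for th in(-2.8,-2.9,-3.0,-3.1,-np.pi):
    s[3]=th;m=model(s)[0];q=proj(p,m["eyetop"]);print(th,(q-[270,190])*6.6)
print((proj(p,m["lug"])-[270,190])*6.6,(proj(p,m["hubtop"])-[270,190])*6.6,(proj(p,m["bolt"])-[270,190])*6.6)
```

```text
-2.8 [411.51382867 174.61994293]
-2.9 [437.89592477 180.99516653]
-3.0 [463.44578235 189.35021267]
-3.1 [487.94320533 199.63056904]
-3.141592653589793 [497.77083774 204.45757008]
[495.65434321 259.12482612] [336.27087983 355.39076065] [698.81734022 212.8618727 ]
```

```bash
python3 -m crank '[[0.5,1,0,0,0,0],[0.8,2,0,0,0,0],[1,3,0,0,0,0],[1,3.6,0,0,0,0],[1,3.6,0,0,0,0]]'
python3 - <<'E'
from h import *
p=capture("side");crop(p,"s5z",270,190,120,90,6.6)
E
```

```text
t: 8.5
eef_pos: [558.0, -35.7, 124.4]
tcp_rot: [[0.983, 0.184, 0.0], [0.184, -0.983, 0.0], [0.0, 0.0, -1.0]]
wrist_force: [-0.3, 1.5, 1.7]
finger_gap: -0.001
```

View pics/s5z.png

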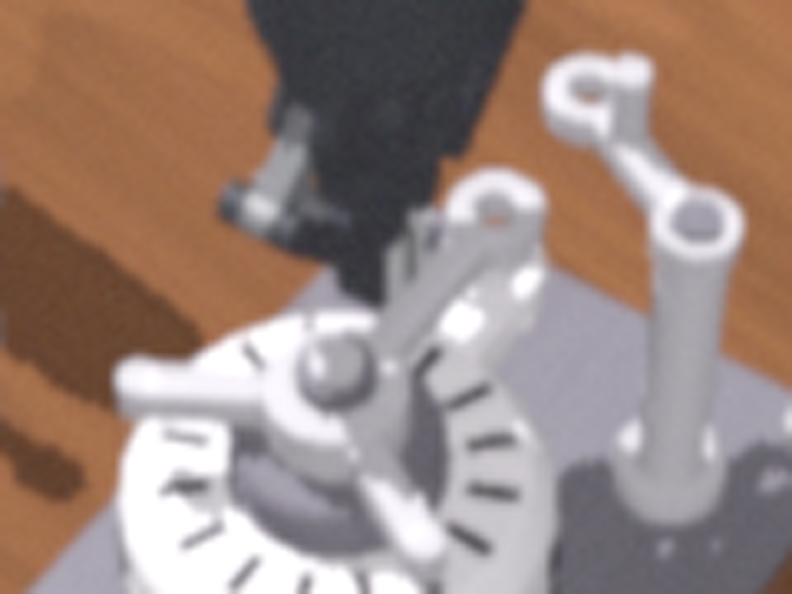

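```bash
python3 -m crank '[[0,-6,0,0,0,0],[0,-14,0,0,0,0],[0,-20,-40,0,0,0],[0,-60,-90,0,0,0],[0,-120,-100,0,0,0]]'; python3 -m crank '[[0,-50,0,0,0,0],[0,-90,0,0,0,0],[0,-90,0,0,0,0],[0,-90,0,0,0,0],[0,-90,0,0,0,0]]'
python3 - <<'E'
from h import *
print(get_obs()["joint_pos"])
p=capture("top");crop(p,"t6z",290,160,100,75,8)
p=capture("side");crop(p,"s6z",270,190,120,90,6.6)
E
```

```text
t: 9.18
eef_pos: [537.7, 81.9, 227.6]
tcp_rot: [[0.984, 0.18, 0.006], [0.18, -0.984, 0.0], [0.006, 0.001, -1.0]]
wrist_force: [1.1, 0.8, -0.2]
finger_gap: -0.0
t: 9.8
eef_pos: [519.5, 169.1, 224.3]
tcp_rot: [[0.983, 0.182, 0.0], [0.182, -0.983, -0.001], [0.0, 0.001, -1.0]]
wrist_force: [1.2, 0.1, -0.4]
finger_gap: 0.002
[-42.61351976  23.66587402  25.50370162 106.52721799 -12.52115858
  52.56136922  -0.85684698]
```

View pics/t6z.png

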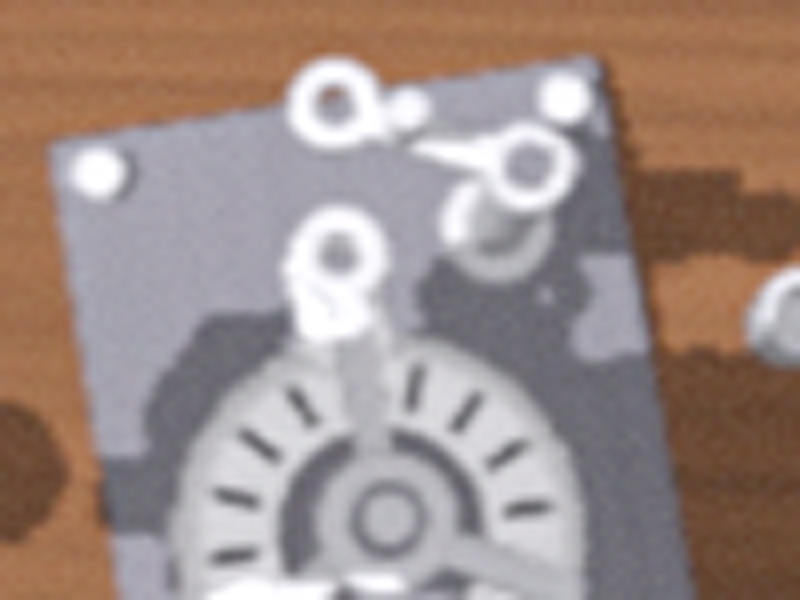

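View pics/s6z.png

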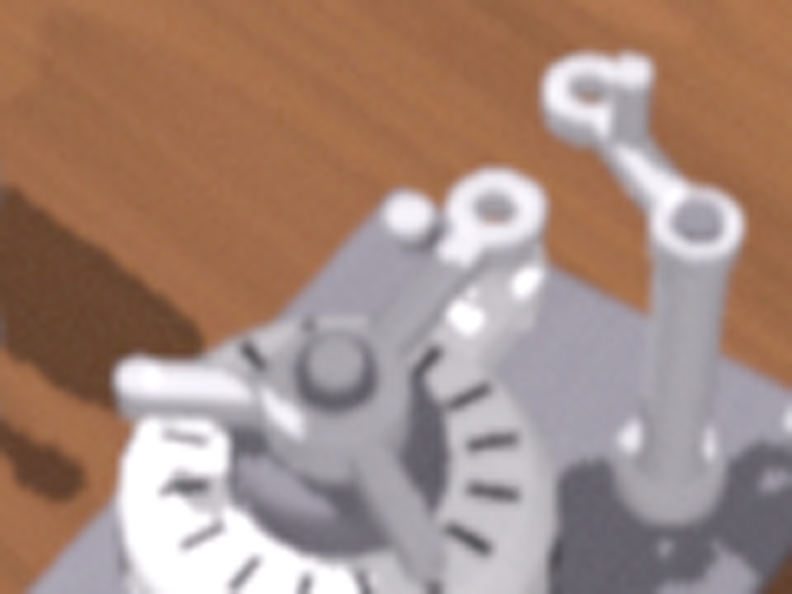

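Run:
```python
from h import *
T=capture("top");S=capture("side")
s=[514.85,-62.1,.185,-np.pi,-.716]
for p,f,o in((T,8,(290,160)),(S,6.6,(270,190))):
  for th in(-3.05,-3.1,-np.pi,-3.18):
    s[3]=th;m=model(s)[0];print(th,np.round((proj(p,m["eyetop"])-o)*f),)
  print([(k,np.round((proj(p,m[k])-o)*f).tolist()) for k in("hubtop","bolt","lug","leyetop","pegtop")])
zt=lambda x,y:(160+y/8,290+x/8); zs=lambda x,y:(190+y/6.6,270+x/6.6)
ob=[(T,"hubtop",zt(388,518)),(T,"eyetop",zt(337,256)),(T,"bolt",zt(530,164)),(T,"leyetop",zt(335,103)),(T,"pegtop",zt(408,108)),
(S,"hubtop",zs(337,362)),(S,"eyetop",zs(496,208)),(S,"bolt",zs(697,217)),(S,"leyetop",zs(587,93)),(S,"pegtop",zs(634,70)),
(T,"lug",(130+210/3.333,220+372/3.333)),(S,"lug",(170+221/3.7,230+425/3.7))]
x,r=fit([a+(1,) for a in ob],[515,-62,.185,-3.1,-.7]);print(np.round(x,3));print(np.round(r(x).reshape(-1,2),1).tolist())
m,ad,ld=model(x);print({k:np.round(v,1).tolist() for k,v in m.items()},np.degrees([ad,ld]))
c=m["latch_pivot"][:2]
d0=ld-x[4]
print("d0",np.degrees(d0))
```

```text
-3.05 [316. 260.]
-3.1 [329. 257.]
-3.141592653589793 [341. 255.]
-3.18 [351. 254.]
[('hubtop', [389.0, 521.0]), ('bolt', [528.0, 165.0]), ('lug', [337.0, 267.0]), ('leyetop', [335.0, 107.0]), ('pegtop', [408.0, 112.0])]
-3.05 [476. 194.]
-3.1 [488. 200.]
-3.141592653589793 [498. 204.]
-3.18 [507. 209.]
[('hubtop', [336.0, 355.0]), ('bolt', [699.0, 213.0]), ('lug', [496.0, 259.0]), ('leyetop', [589.0, 85.0]), ('pegtop', [632.0, 68.0])]
[ 5.14452e+02 -6.26780e+01  1.88000e-01 -3.13400e+00 -7.25000e-01]
[[0.3, 0.5], [0.3, 0.1], [-0.2, 0.3], [0.1, 0.5], [0.1, 0.5], [-0.0, -0.7], [-0.0, -0.5], [0.3, -0.5], [0.4, -1.1], [-0.2, -0.2], [0.7, 0.6], [0.2, -0.3]]
{'centre': [514.5, -62.7, 112.0], 'lug': [598.0, -46.8, 96.0], 'wheel_eye': [597.8, -46.1, 115.0], 'latch_pivot': [624.3, -102.9, 134.0], 'latch_eye': [641.8, -43.4, 134.0], 'latch_peg': [635.6, -64.5, 156.0], 'hubtop': [514.5, -62.7, 137.0], 'bolt': [624.3, -102.9, 143.0], 'pegtop': [635.6, -64.5, 168.0], 'eyetop': [597.8, -46.1, 122.0], 'leyetop': [641.8, -43.4, 140.0]} [11.21775087 73.60303086]
d0 115.16588470045485
```

Run:
```python
import cv2,numpy as np
a=cv2.imread("pics/top0.png")[170:235,300:370];a=cv2.resize(a,None,fx=11,fy=9.2 and 11,interpolation=cv2.INTER_CUBIC)[:600]
cv2.imwrite("pics/t0zz.png",a)
a=cv2.imread("pics/side0.png")[195:255,310:390];cv2.imwrite("pics/s0zz.png",cv2.resize(a,None,fx=9.9,fy=9.9,interpolation=cv2.INTER_CUBIC))
```

```text
(no output)
```

View pics/t0zz.png

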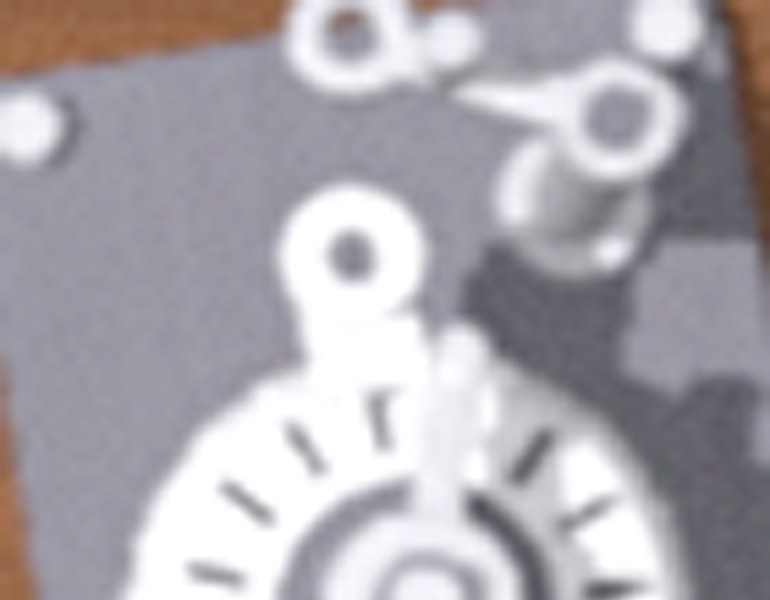

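View pics/s0zz.png

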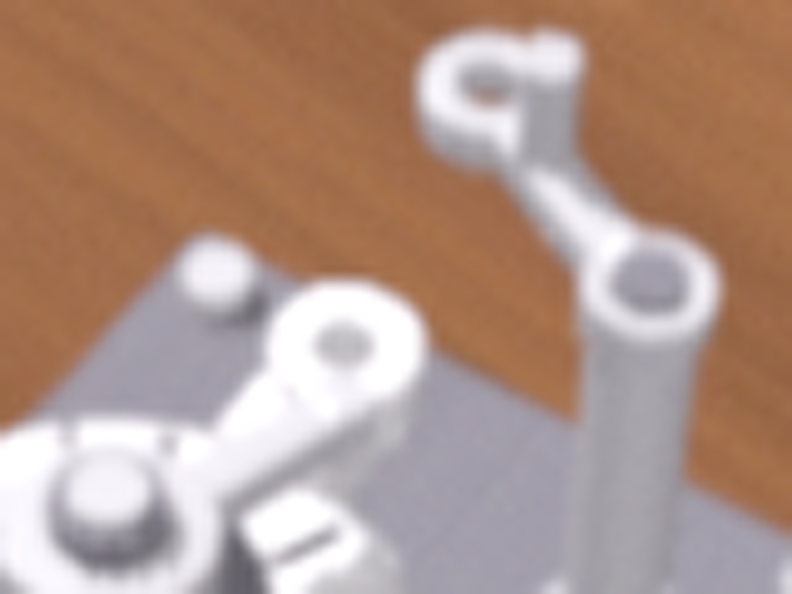

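Run:
```python
from h import *
print(go([668,-58,224],-154.6)); print(go([600,80,224],-154.6))
```

```text
([104.5, 251.2, 0.4], 1.311)
([62.9, 103.1, 0.3], 1.311)
```

```bash
python3 -m crank '[[15,20,0,0,0,0.17],[30,50,0,0,0,0.34],[45,75,0,0,0,0.5],[60,105,0,0,0,0.67],[75,140,0,0,0,0.85]]'
python3 - <<'E'
from h import *
print(go([668,-58,224],-154.6))
E
```

```text
t: 10.62
eef_pos: [619.3, 46.3, 224.3]
tcp_rot: [[0.784, -0.621, 0.0], [-0.621, -0.784, 0.0], [-0.0, -0.0, -1.0]]
wrist_force: [0.4, 0.1, 0.4]
finger_gap: 0.001
([102.9, 51.5, 0.2], 0.457)
```

```bash
python3 -m crank '[[25,13,0,0,0,0.15],[50,26,0,0,0,0.3],[75,38,0,0,0,0.457],[103,51.5,0,0,0,0.457],[103,51.5,0,0,0,0.457]]'
python3 - <<'E'
from h import *
print(go([668,-58,164],-154.6))
p=capture("side");crop(p,"s7z",250,130,160,120,5)
E
```

```text
t: 11.25
eef_pos: [668.1, -60.9, 224.4]
tcp_rot: [[0.43, -0.903, 0.0], [-0.903, -0.43, -0.002], [0.002, 0.001, -1.0]]
wrist_force: [-0.5, -0.2, 0.6]
finger_gap: 0.001
([-2.7, -1.2, 60.4], 0.001)
```

View pics/s7z.png

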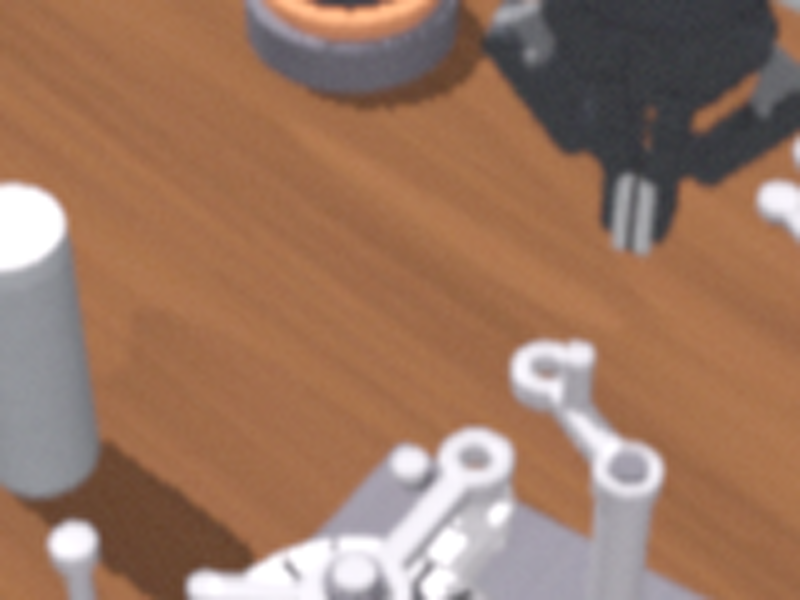

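```bash
python3 -m crank '[[-3,-1,15,0,0,0],[-3,-1,30,0,0,0],[-3,-1,45,0,0,0],[-3,-1,59,0,0,0],[-3,-1,59,0,0,0]]'
python3 - <<'E'
from h import *
o=get_obs();n=u(np.radians(205.4));pv=np.array([625.5,-101.5])
for la in(-.72,-.5,-.3,-.1,0):
    print(la,go([*(pv+40*u(np.radians(115.4)+la)-17*n),165],None,o))
E
```

```text
t: 11.92
eef_pos: [666.6, -53.9, 163.7]
tcp_rot: [[0.434, -0.901, -0.002], [-0.901, -0.434, 0.0], [-0.001, 0.002, -1.0]]
wrist_force: [-0.0, -0.1, 0.1]
finger_gap: -0.001
-0.72 ([-4.8, 14.2, -1.3], 0.0)
-0.5 ([-9.8, 21.4, -1.2], 0.0)
-0.3 ([-13.0, 28.7, -1.2], 0.0)
-0.1 ([-14.6, 36.5, -1.2], 0.0)
0 ([-14.8, 40.5, -1.2], 0.0)
```

```bash
python3 -m crank '[[-2,5,0,0,0,0],[-5,10,0,0,0,0],[-6,14,0,0,0,0],[-8,18,0,0,0,0],[-10,22,0,0,0,0]]';  python3 -m crank '[[-1,3,0,0,0,0],[-2,6,0,0,0,0],[-3,9,0,0,0,0],[-4,12,0,0,0,0],[-4,12,0,0,0,0]]';python3 - <<'E'
from h import *
o=get_obs();n=u(np.radians(205.4));pv=np.array([625.5,-101.5])
for la in(-.1,0):
    print(la,go([*(pv+40*u(np.radians(115.4)+la)-17*n),165],None,o))
p=capture("side");crop(p,"s8z",270,190,120,90,6.6)
E
```

```text
t: 12.55
eef_pos: [644.2, -52.9, 165.7]
tcp_rot: [[0.435, -0.9, 0.002], [-0.9, -0.435, 0.002], [-0.001, -0.003, -1.0]]
wrist_force: [3.5, 5.4, 0.5]
finger_gap: 0.001
t: 13.18
eef_pos: [630.3, -56.9, 165.4]
tcp_rot: [[0.433, -0.901, -0.0], [-0.901, -0.433, -0.001], [0.0, 0.001, -1.0]]
wrist_force: [0.6, 0.4, 0.0]
finger_gap: -0.003
-0.1 ([-1.6, 2.5, 0.4], 0.0)
0 ([-1.8, 6.5, 0.4], 0.0)
```

View pics/s8z.png

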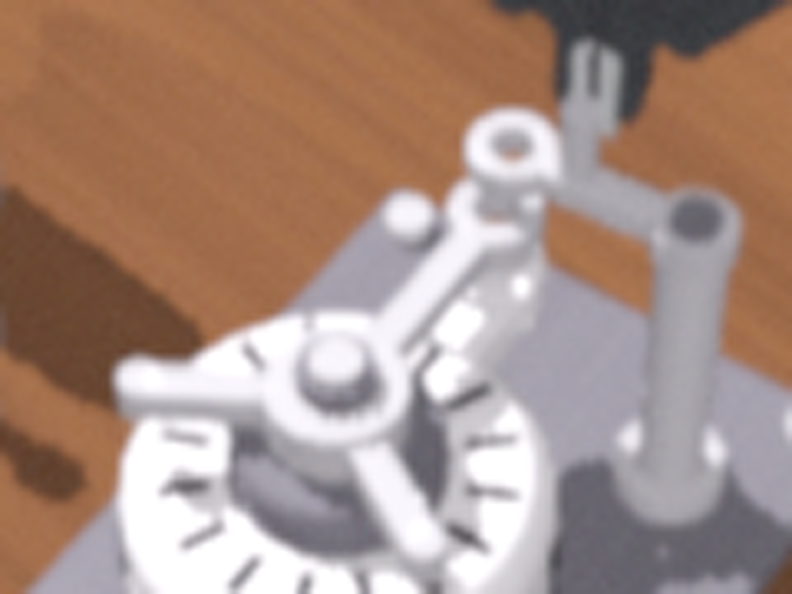

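Run:
```python
from h import *
S=capture("side")
for la in(-.72,-.2,-.15,-.1,-.05,0):
    for s in([514.85,-62.1,.185,-np.pi,la],[514.45,-62.7,.188,-np.pi,la]):
        print(la,np.round((proj(S,model(s)[0]["leyetop"])-[270,190])*6.6),end=" ")
    print()
```

```text
-0.72 [589.  85.] -0.72 [589.  86.] 
-0.2 [516. 138.] -0.2 [516. 139.] 
-0.15 [511. 144.] -0.15 [511. 146.] 
-0.1 [507. 151.] -0.1 [507. 153.] 
-0.05 [503. 158.] -0.05 [503. 160.] 
0 [499. 165.] 0 [499. 167.]
```

```bash
python3 -m crank '[[-0.5,1.5,0,0,0,0],[-1,3,0,0,0,0],[-1,4.5,0,0,0,0],[-1,5.7,0,0,0,0],[-1,5.7,0,0,0,0]]';python3 - <<'E'
from h import *
p=capture("side");crop(p,"s9z",270,190,120,90,6.6)
o=get_obs();n=u(np.radians(205.4));pv=np.array([625.5,-101.5]);print(go([*(pv+40*u(np.radians(115.4))-17*n),165],None,o))
E
```

```text
t: 13.9
eef_pos: [625.1, -57.9, 165.3]
tcp_rot: [[0.434, -0.901, -0.0], [-0.901, -0.434, 0.0], [-0.0, 0.0, -1.0]]
wrist_force: [1.1, -0.3, 0.0]
finger_gap: -0.002
([-0.4, 1.3, 0.3], 0.0)
```

View pics/s9z.png

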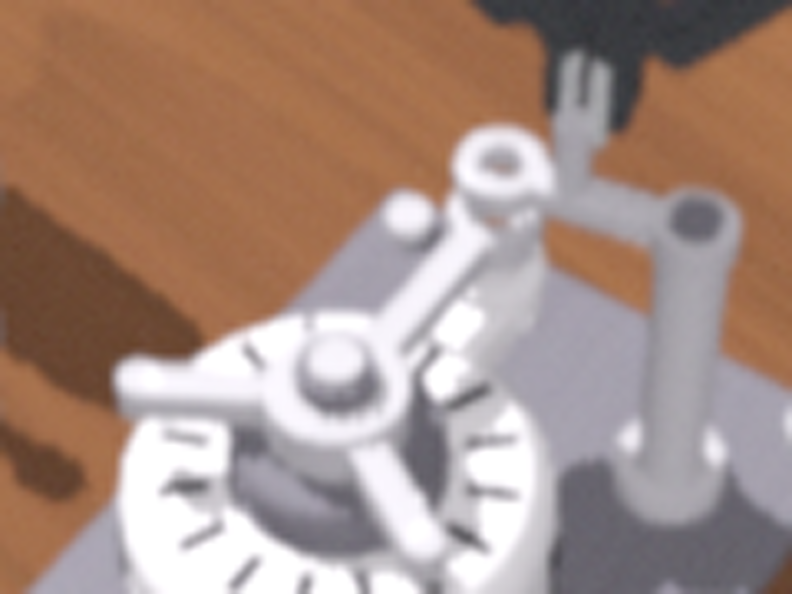

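```bash
python3 -m crank '[[0,0.5,0,0,0,0],[0,1,0,0,0,0],[0,1.5,0,0,0,0],[0,1.5,0,0,0,0],[0,1.5,0,0,0,0]]'; python3 -m crank '[[0,-6,0,0,0,0],[0,-14,0,0,0,0],[0,-20,-30,0,0,0],[0,-22,-70,0,0,0],[-40,-22,-72,0,0,0]]';python3 -m crank '[[-55,0,0,0,0,0],[-110,5,0,0,0,0],[-165,20,0,0,0,0],[-220,40,0,0,0,0],[-220,40,0,0,0,0]]'
python3 - <<'E'
from h import *
p=capture("side");crop(p,"s10z",270,190,120,90,6.6)
p=capture("top");crop(p,"t10z",290,160,100,75,8);save(p,"t10")
E
```

```text
t: 14.58
eef_pos: [623.9, -58.2, 165.3]
tcp_rot: [[0.434, -0.901, -0.0], [-0.901, -0.434, 0.0], [-0.0, -0.0, -1.0]]
wrist_force: [1.6, 0.6, 1.0]
finger_gap: -0.0
t: 15.2
eef_pos: [629.0, -16.4, 240.8]
tcp_rot: [[0.429, -0.903, 0.007], [-0.903, -0.429, -0.003], [0.006, -0.005, -1.0]]
wrist_force: [-0.2, 1.2, 0.4]
finger_gap: -0.002
t: 15.82
eef_pos: [491.8, 172.9, 236.7]
tcp_rot: [[0.442, -0.897, -0.003], [-0.897, -0.442, 0.002], [-0.003, 0.002, -1.0]]
wrist_force: [0.5, -0.2, 0.3]
finger_gap: 0.001
```

View pics/s10z.png

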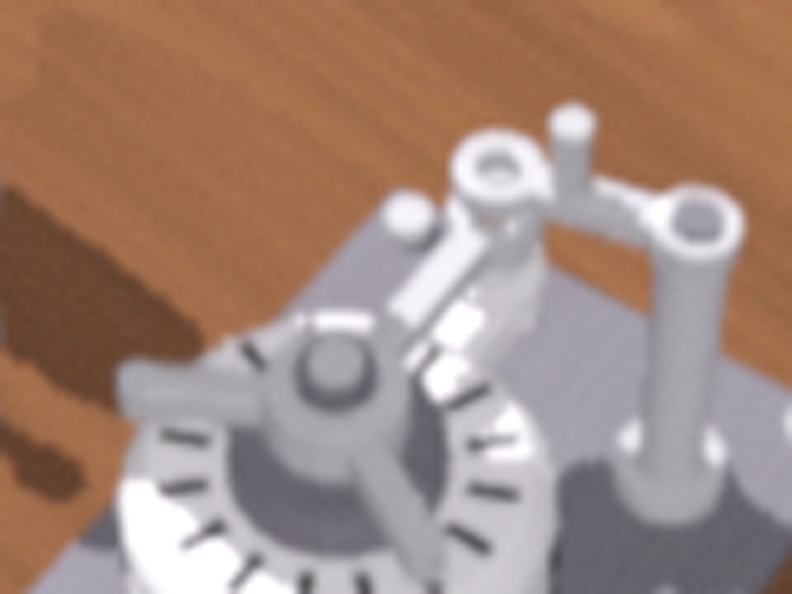

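View pics/t10z.png

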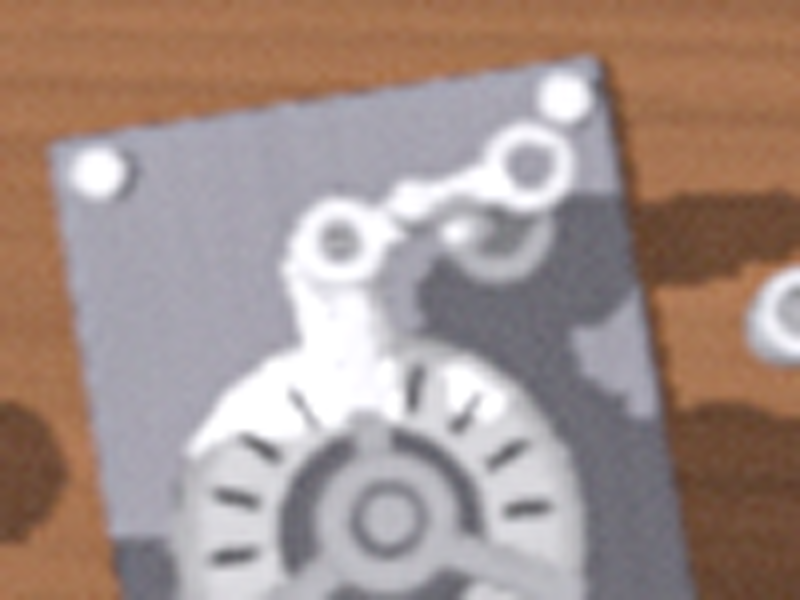

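Run:
```python
from h import *
T=capture("top");S=capture("side")
zt=lambda x,y:(160+(y+.5)/8-.5,290+(x+.5)/8-.5); zs=lambda x,y:(190+(y+.5)/6.6-.5,270+(x+.5)/6.6-.5)
ob=[(T,"hubtop",zt(388,519)),(T,"bolt",zt(530,164)),(T,"leyetop",zt(341,240)),(T,"pegtop",zt(410,199)),
(S,"hubtop",zs(337,364)),(S,"bolt",zs(697,219)),(S,"leyetop",zs(498,167)),(S,"pegtop",zs(572,119)),
(T,"lug",(170+256.5/11-.5,300+352.5/11-.5)),(S,"lug",(195+343.5/9.9-.5,310+344.5/9.9-.5)),(T,"eyetop",zt(337,256)),(S,"eyetop",zs(496,208))]
x,r=fit([a+(1,) for a in ob],[515,-62,.185,-3.1,-.05]);print(np.round(x,3));print(np.round(r(x).reshape(-1,2),1).tolist())
for v,nm in((T,"T"),(S,"S")):
    y,_=fit([a+(1,) for a in ob if a[0] is v],x);print(nm,np.round(y,3))
m=model(x)[0]; print({k:np.round(m[k][:2],1) for k in("lug","wheel_eye","latch_eye")})
for p in(T,S):
  for l in("wheel_eye","latch_eye","lug"):
    for d in tip_of(p,l)[:1]: print(l,round(d["confidence"],2),np.round(np.array(d["location"])-proj(p,m[l])[::-1],1))
x2=x.copy();x2[4]=0;print(np.round((proj(T,model(x2)[0]["leyetop"])-proj(T,m["leyetop"]))*8,1),np.round((proj(S,model(x2)[0]["leyetop"])-proj(S,m["leyetop"]))*6.6,1))
```

```text
[ 5.14758e+02 -6.15150e+01  1.92000e-01 -3.13600e+00 -3.10000e-02]
[[0.3, 0.7], [-0.4, 0.5], [-0.1, 0.6], [0.2, 0.5], [0.1, -1.0], [0.3, -0.9], [0.5, -0.8], [0.3, 0.0], [0.2, 0.7], [0.3, -0.2], [0.3, 0.4], [0.0, -0.5]]
T [ 5.16224e+02 -6.08300e+01  1.84000e-01 -3.12800e+00 -3.00000e-02]
S [ 5.13347e+02 -6.26730e+01  1.99000e-01 -3.14200e+00 -3.20000e-02]
{'lug': array([598.2, -45.3]), 'wheel_eye': array([598.1, -44.9]), 'latch_eye': array([599.9, -44.5])}
wheel_eye 0.83 [2.3 0.6]
latch_eye 0.49 [2.5 1.5]
lug 0.93 [0.5 1.5]
wheel_eye 0.94 [-2.6  0.7]
latch_eye 0.85 [-1.   0.7]
lug 0.94 [-0.   2.8]
[2.5 5.7] [-2.1  4.4]
```

Both views agree: the wheel is within about 1 mm, and the latch is about 0.03 rad (1.9 mm at its eye) short. I'll give the latch one small nudge.

Run:
```python
from h import *
print(go([641,-50,237],-154.6))
```

```text
([258.9, -37.4, 0.4], 0.004)
```

```bash
python3 -m crank '[[50,-9,0,0,0,0.004],[105,-18,0,0,0,0.004],[160,-26,0,0,0,0.004],[212,-33,0,0,0,0.004],[259,-37,0,0,0,0.004]]'; python3 -m crank '[[0,0,0,0,0,0],[0,0,15,0,0,0],[0,0,30,0,0,0],[0,0,30,0,0,0],[0,0,30,0,0,0]]';python3 - <<'E'
from h import *
print(go([641,-50,165.3],-154.6))
E
```

```text
t: 16.95
eef_pos: [641.6, -51.4, 237.1]
tcp_rot: [[0.43, -0.903, 0.0], [-0.903, -0.43, -0.0], [0.0, 0.0, -1.0]]
wrist_force: [0.1, -0.0, -0.6]
finger_gap: -0.005
t: 17.58
eef_pos: [640.5, -48.7, 207.3]
tcp_rot: [[0.431, -0.902, -0.0], [-0.902, -0.431, 0.0], [-0.0, 0.0, -1.0]]
wrist_force: [-0.3, -0.6, 0.8]
finger_gap: -0.003
([1.4, 0.1, 42.0], 0.002)
```

```bash
python3 -m crank '[[1.4,0,14,0,0,0],[1.4,0,28,0,0,0],[1.4,0,42,0,0,0],[1.4,0,42,0,0,0],[1.4,0,42,0,0,0]]';python3 - <<'E'
from h import *
print(go([622.7,-58.7,165.3],-154.6))
E
```

```text
t: 18.2
eef_pos: [641.4, -50.8, 165.4]
tcp_rot: [[0.43, -0.903, 0.0], [-0.903, -0.43, -0.0], [0.0, -0.0, -1.0]]
wrist_force: [1.2, 0.0, -0.4]
finger_gap: -0.001
([-0.9, 20.3, 0.1], 0.001)
```

```bash
python3 -m crank '[[-0.5,8,0,0,0,0],[-0.9,15,0,0,0,0],[-0.9,18,0,0,0,0],[-0.9,20.2,0,0,0,0],[-0.9,20.2,0,0,0,0]]';python3 - <<'E'
from h import *
print(go([622.7,-58.7,165.3],-154.6))
p=capture("side");crop(p,"s11z",270,190,120,90,6.6)
E
```

```text
t: 18.82
eef_pos: [622.7, -58.3, 165.5]
tcp_rot: [[0.43, -0.903, 0.0], [-0.903, -0.43, 0.0], [0.0, -0.0, -1.0]]
wrist_force: [1.6, -0.5, -0.6]
finger_gap: 0.0
([0.3, 0.2, 0.2], 0.002)
```

View pics/s11z.png

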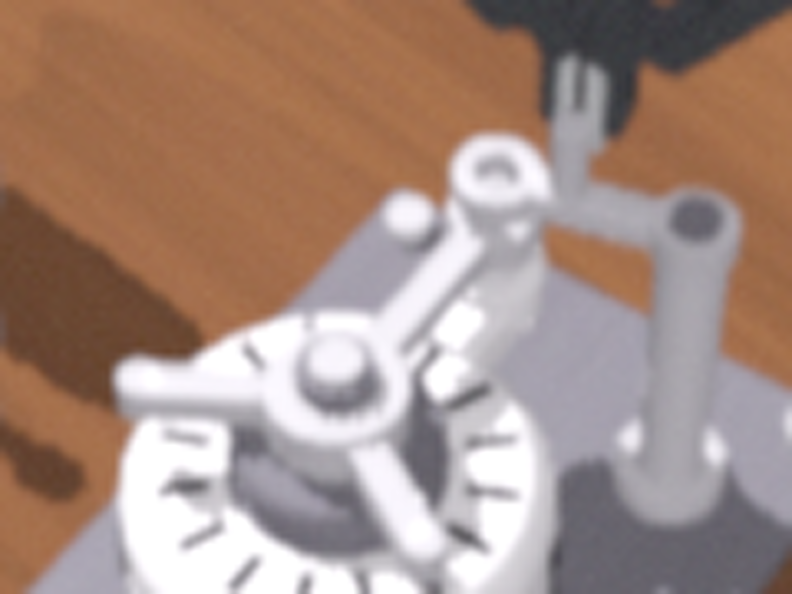

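Eye hole at about (496,171), which matches the target (496,171). I'll withdraw and check.

```bash
python3 -m crank '[[0,-6,0,0,0,0],[0,-14,0,0,0,0],[0,-20,-30,0,0,0],[0,-22,-70,0,0,0],[-40,-22,-72,0,0,0]]';python3 -m crank '[[-55,0,0,0,0,0],[-110,5,0,0,0,0],[-165,20,0,0,0,0],[-220,40,0,0,0,0],[-220,40,0,0,0,0]]'
python3 - <<'E'
from h import *
p=capture("side");crop(p,"s12z",270,190,120,90,6.6);save(p,"s12")
p=capture("top");crop(p,"t12z",290,160,100,75,8)
E
```

```text
t: 19.5
eef_pos: [628.0, -16.2, 240.8]
tcp_rot: [[0.426, -0.905, 0.007], [-0.905, -0.426, -0.003], [0.006, -0.005, -1.0]]
wrist_force: [0.6, 0.1, -1.4]
finger_gap: 0.003
t: 20.12
eef_pos: [491.5, 173.7, 236.8]
tcp_rot: [[0.438, -0.899, -0.003], [-0.899, -0.438, 0.002], [-0.003, 0.002, -1.0]]
wrist_force: [0.1, -0.8, -0.3]
finger_gap: -0.003
```

View pics/s12z.png

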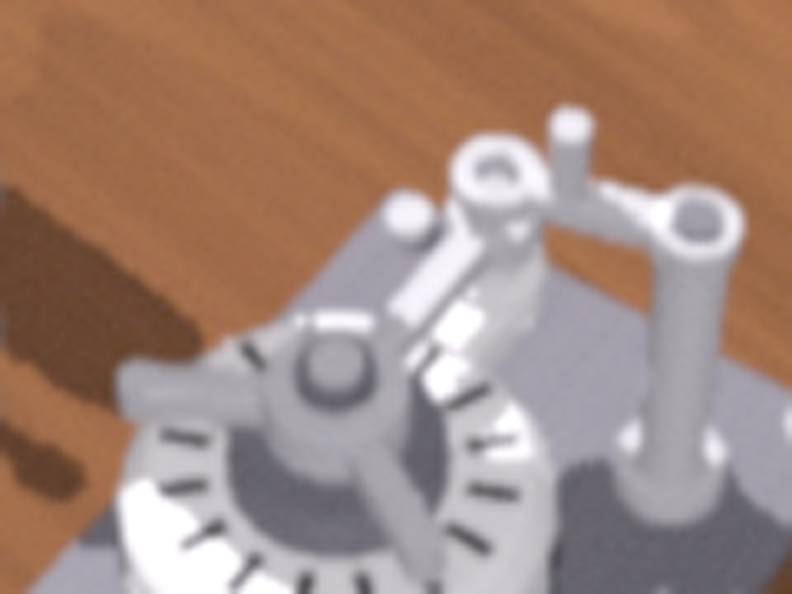

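View pics/t12z.png

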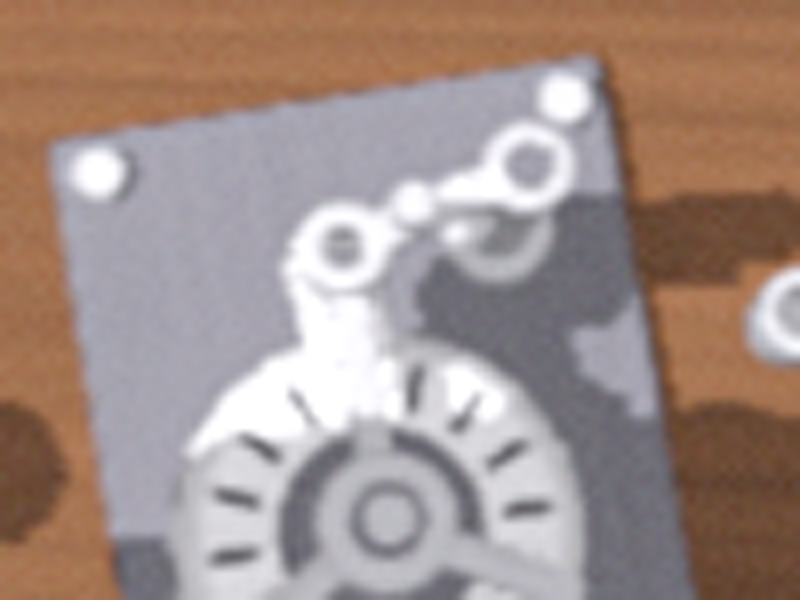

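View pics/s12.png

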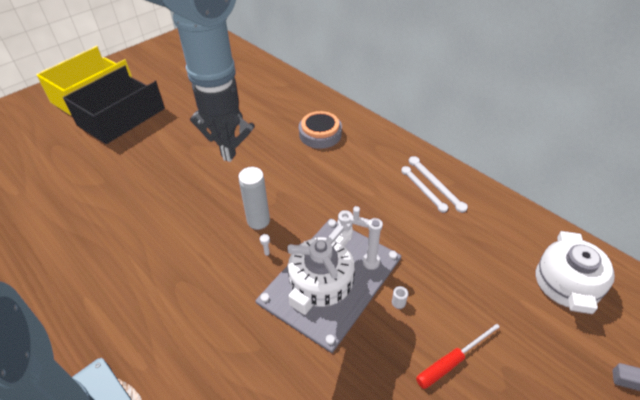

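```bash
python3 -c "
from plant import *
print(finish_job())"
```

```text
the job is handed in; nothing more can be done
None
```

The wheel and the latch are both over the lug's hole, and I handed the job in at about 20 s of the 64 s allowed. `finish_job()` gives no verdict, so the numbers below are my own camera measurements.

- **Wheel:** With the fingers shut as a single tip, I pushed the long arm clockwise by about 102° until its hole lay over the lug's hole. My two-view fit puts it within about 0.5 to 1 mm.
- **Latch:** I then pushed it round by its peg. The first check showed it about 0.03 rad short (1.9 mm at its eye), so I nudged it once more. It now reads about −0.01 rad, roughly 0.5 mm off.
- **Forces and surroundings:** The forces I read at the wrist while pushing stayed below about 7 N. Nothing was gripped or lifted, and the loose things look undisturbed in the last side picture. The hand ended well clear, at about (491, 174, 237) mm.
- **Disagreement:** The trained networks placed the points up to about 3 pixels (roughly 5 to 8 mm) from my fit. I relied on the hole centres I read from the enlarged pictures, which agreed with the fingertip contact positions to about 1 mm.

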